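# Free the door knob from the clamp and stand it in the ring rest

### The job

The brass door knob on the counter is held in a bench clamp whose nut may have a left-hand or a right-hand thread, and nobody knows which: try the nut's black-handled bar gently both ways, without forcing it, and swing it round the way that gives until the clamp's strap has drawn right back from the knob. Then take the knob out and stand it upright, ball down and stem up, in the wooden ring rest, and let it go. Leave the tin, the padlock, the lock cylinder and the screwdriver where they are.

Things in the scene. Friction and masses are not known exactly. Their poses are not given: they have to be found in the camera images.
- nut (a joint): turn of the clamp nut, rad: 0 = tight (the start), positive = anticlockwise from above. It turns one way only, to an end stop at 1.5; which way differs from clamp to clamp and cannot be seen. The other way stops dead within 0.1 rad. Free way: 2 to 5 N at the handle; it stays where left. It draws the strap back by 50 mm x (1 - cos turn): the knob can be lifted out from 1.2 rad, freely from 1.25
- bar (a joint): bend of the springy bar on the nut, rad, 0 = straight, positive = anticlockwise from above; it bends by about 0.011 rad per N pushed at the handle, either way. Past 0.3 rad (28 N) it counts as forced
- handle (a point): middle of the black upright round handle (16 mm diameter, 45 mm tall) at the end of the thin steel bar, 85 mm from the nut's axis, 122 mm above the counter; the bar meets its foot, 22 mm lower. At the start knob, nut and handle are in line, the handle on the robot's side. Nothing stands in the way of its swing to either side
- nut_axis (a point): centre of the nut's top, 110 mm above the counter, on the upright axis about which bar and handle swing. The nut is a dark steel boss, 30 mm in diameter, 85 mm from the knob's axis. The clamp's grey base plate, 185 x 80 mm, is bolted to the counter
- strap (a joint): how far the strap is drawn back from the knob towards the handle's side, m; 0 = closed. It is a flat steel U, 42 mm wide, top 86 mm above the counter, reaching from a heel block past the nut to the knob; the 22 mm slot between its two bars straddles the knob's stem above the ball, so that the ball cannot be lifted out. The ball is clear from 0.031
- knob_stem (a point): point on the door knob's round brass stem where it is best grasped: 16 mm in diameter, free from 33 mm below to 17 mm above, then a square steel stub of 8 mm, 12 mm long. This frame's z runs up the stem. At the start it stands upright in the clamp, this point 111 mm above the counter, 25 mm above the strap's top. The knob weighs about 0.25 kg, is 112 mm tall and round at its lower end
- knob_ball (a point): centre of the knob's brass ball, 50 mm in diameter, 58 mm straight below knob_stem. In the clamp it sits in a steel ring seat, this centre 53 mm above the counter
- rest_seat (a point): where the centre of the ball lies when the knob stands properly in the ring rest: 63 mm above the counter, on the ring's axis. The rest is a dark wooden upright ring, 58 mm outer and 34 mm inner diameter, its rim 45 mm above the counter (18 mm below this point), on a foot of 90 mm diameter, fixed to the counter
- tin: plain pale grey metal cup, 76 mm in diameter and 70 mm tall, origin at the middle of its underside; to be left alone
- padlock: brass padlock lying flat, body 45 x 50 x 22 mm with a steel shackle towards its own +x, origin under its body's middle; to be left alone
- cylinder: steel lock cylinder lying flat, 60 x 33 x 17 mm, origin at the middle of its underside; to be left alone
- driver: screwdriver lying along its own x; to be left alone
Things that resemble listed ones, but are neither listed nor needed, are in the scene too. There is more than one size of the part that bears rest_seat; the job needs the middle-sized.

How it is judged:
By the outcome, as a careful person would: the job done as asked, in the order asked, and still so for the second after the job is handed in, with the robot touching nothing.
It also fails if it takes over 64 s, if anything falls off the work surface, if the arm or the gripper's body presses on something with over 40 N, if the wrist force passes 120 N, or if a joint passes its speed limit or range.

### The arm

A 7-joint arm with a two-finger parallel gripper is mounted at the origin on the work surface. World frame = base frame: x ahead of the robot, y to its left, z up, the work surface at z = 0. Lengths are in m, angles in rad, forces in N, time in s.
With the tool pointing down it reaches from about 0.425 to 0.8 m from the base axis. Payload 8.3 kg.
Tool frame: the origin (TCP) lies at the centre of the arm's flange, where the gripper is bolted on; the fingertips stand 173 mm ahead of it and the grasp point (between the pads) lies 155 mm ahead of it (tip_extent is the distance from the TCP to the fingertips, in m); x points along the fingers, z is the direction in which the jaws open and shut, and the axes are right-handed (so a half turn about x gives the same grasp; the last joint's range is limited). The gripper opens to 85 mm and grips with 20 to 120 N. Pads are 22 mm wide; open, the fingers measure 114 mm over their backs; the gripper's body (76 mm by 85 mm) begins 54 mm behind the grasp point. The pads swing forward as they close: fully open they stand 13 mm farther back than shut.
Start: joints at [1.251, 0.383, 0.016, 1.37, -0.006, 1.388, -0.046], TCP at [0.159, -0.604, 0.405] pointing down, gripper open.
Joint ranges: [-2.95, 2.95], [-0.25, 2.06], [-1.52, 1.56], [0.18, 2.33], [-1.44, 4.58], [0.02, 2.06], [-3.01, 3.01]. Speed limits (rad/s): [2.39, 2.39, 3.01, 3.01, 3.14, 3.14, 3.14].

### API

Orientations are given as a rotation vector (axis times angle).
In Python, from bench import observe, camera, calibration, sign_off, tip_extent gives the robot as it stands. The module is installed in compiled form; this text tells all that it offers.
- The arm moves only by the shell command python3 -m inch 'ROWS' [FORCE]. ROWS is JSON, a list of rows, each an object of numbers: "grip": the closure, from -1 (fully open) to 1 (shut), so that 0 is half open; "tx", "ty", "tz": the shift along the tool's x, y, z in m; "turn": the turn about the tool's x in rad. In form: [{"grip": .., "tx": .., "ty": .., "tz": .., "turn": ..}, ...]. A call has 1 to 12 rows; each row shifts and turns the pose as measured when the row begins, along the tool's axes as they then stand; what a row does not reach is not made up. A row lasts 1/10 s, in which the tool goes at most 50 mm and 8.59 degrees, less where a joint would pass 70% of its speed; a pose out of reach is approached as far as the arm can. A call is refused whole if a number of a shift passes 0.05 or a number of a turn 0.15, either way. A call with a gripper value outside its range is refused whole. The fingers move at their own pace and stop on an object; FORCE is the grip in N (left out, the last holds). Time passes only in rows, so rows that do not move let the fingers close. It gives the time, the measured TCP pose, the force and the opening at its end, in the units of the state.
- observe(): the state, without advancing time (a new reading comes with each control period).
- camera(name): name is "side" or "top" or "wrist"; returns the picture (400x640x3 uint8, red, green, blue); there is no depth.
- calibration(name): a dict with "mtx" (3x3 intrinsics, pixels), "k1" (the pictures are not rectified: a ray, as slopes to the right and down, at radius r is drawn at 1 + k1 r^2 times it, then the intrinsics apply), "R" (3x3) and "t" (3): a world point X has camera coordinates R X + t. Camera axes: x right, y down, z forward; pixel columns grow to the right and rows downward; lengths in m; the calibration is good to about 2 mm. A picture is of the moment at which its call begins: read the wrist's pose just before it. calibration takes no time and is no camera call; for the wrist camera it gives the pose at the moment of the call.
- sign_off(): hands the job in, once; it reports no verdict.
The state is a dict: "time_s": time; "joint_pos": joint angles; "joint_velocities": joint speeds; "joint_efforts": joint torques, N m; "ee_pos": TCP position; "eef_rot": TCP orientation; "wrist_force": force on the tool from outside, world axes, zero at the start; "torque": the same for the moment, N m; "width": opening from 0.0 (shut) to 1.0 (fully open).
Only numpy, scipy, OpenCV 4.12 (cv2) and the standard library are available. Lean on these libraries where they do the work, as an engineer would, in place of code of your own. Each camera call takes 0.05 s, during which the arm holds its last target.

## Working session

There is one attempt and no reset: what is moved stays moved. The work goes in short steps, Python scripts to look and compute and a shell command to move; the robot and the scene stay as the last step left them, time stands still between calls to the robot, and variables do not carry over. Pictures are saved under pics/ and viewed, and the job is handed in when it is done.

```bash
mkdir -p pics; ls
python3 - <<'E'
from bench import observe, camera, calibration, tip_extent
import cv2, numpy as np
print(tip_extent if not callable(tip_extent) else tip_extent())
s=observe()
for k,v in s.items(): print(k,np.round(v,4))
for n in ("side","top","wrist"):
    c=calibration(n); print(n,{k:np.round(v,4).tolist() for k,v in c.items()})
    cv2.imwrite(f"pics/{n}0.png",camera(n)[...,::-1])
E
```

```text
pics
0.1734
time_s 0.0
joint_pos [ 1.2511  0.3842  0.0163  1.3711 -0.0063  1.3882 -0.0465]
joint_velocities [ 0.0004 -0.0006  0.0007  0.0003  0.0008 -0.0016 -0.0003]
joint_efforts [ 2.00000e-04 -6.27602e+01  8.44700e-01 -3.71832e+01  1.67000e-02
  1.41000e-02  0.00000e+00]
ee_pos [ 0.1588 -0.6043  0.4037]
eef_rot [ 1.0191  1.3214 -1.0172]
wrist_force [ 0.9046 -0.8249 -0.0747]
torque [ 0.0414 -0.0205  0.0194]
width 1.0036
side {'mtx': [[487.2721, 0.0, 319.5515], [0.0, 487.2721, 195.0671], [0.0, 0.0, 1.0]], 'k1': -0.1453, 'R': [[-0.6985, -0.7154, -0.0173], [-0.3271, 0.3406, -0.8815], [0.6365, -0.6101, -0.4719]], 't': [0.3221, 0.2828, 0.8283]}
top {'mtx': [[368.598, 0.0, 317.1122], [0.0, 368.598, 195.0761], [0.0, 0.0, 1.0]], 'k1': -0.0789, 'R': [[0.0228, -0.9993, 0.0304], [-0.9919, -0.0265, -0.1244], [0.1252, -0.0273, -0.9918]], 't': [-0.0769, 0.5094, 0.8103]}
wrist {'mtx': [[279.0522, 0.0, 319.3074], [0.0, 279.0522, 194.9221], [0.0, 0.0, 1.0]], 'k1': -0.0019, 'R': [[0.2537, -0.9673, -0.0023], [-0.9194, -0.2419, 0.3103], [-0.3007, -0.0766, -0.9507]], 't': [-0.6245, -0.0402, 0.3808]}
```

View pics/side0.png

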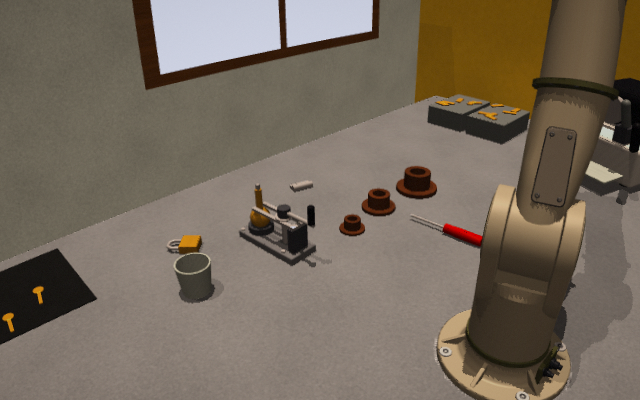

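View pics/top0.png

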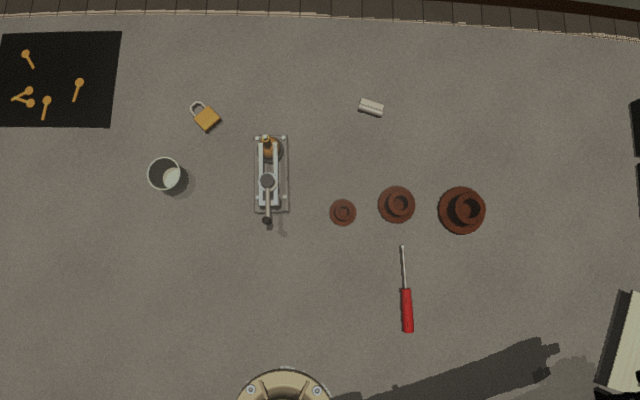

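View pics/wrist0.png

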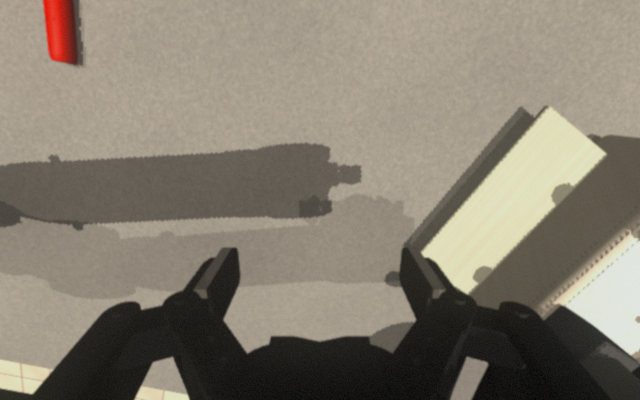

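The side view shows the clamp: knob stem at (258,195), nut at (284,211), black handle at (311,215). Three ring rests have their ring centres at:
- **Small:** side (352,218), top (343,212)
- **Middle:** side (378,194), top (397,203)
- **Large:** side (417,173), top (465,208)

The middle one should have a 58 mm outer ring and a 90 mm foot. I'll check that with measurements and an enlarged crop.

```bash
cat > h.py <<'E'
import numpy as np, cv2
from bench import observe, camera, calibration
from scipy.spatial.transform import Rotation as Ro
def ray(c,uv):
    f=c['mtx']; p=np.array([(uv[0]-f[0][2])/f[0][0],(uv[1]-f[1][2])/f[1][1]])
    q=p.copy()
    for _ in range(20): q=p/(1+c['k1']*(q@q))
    R=np.array(c['R']);t=np.array(c['t'])
    return -R.T@t, R.T@np.array([q[0],q[1],1.0])
def plane(c,uv,z):
    o,d=ray(c,uv); return o+d*(z-o[2])/d[2]
def proj(c,X):
    p=np.array(c['R'])@np.array(X)+np.array(c['t']); q=p[:2]/p[2]; q=q*(1+c['k1']*(q@q))
    f=c['mtx']; return np.array([f[0][0]*q[0]+f[0][2],f[1][1]*q[1]+f[1][2]])
def two(c1,u1,c2,u2):
    A=[];b=[]
    for c,u in((c1,u1),(c2,u2)):
        o,d=ray(c,u); d/=np.linalg.norm(d); P=np.eye(3)-np.outer(d,d); A.append(P);b.append(P@o)
    return np.linalg.lstsq(np.vstack(A),np.hstack(b),rcond=None)[0]
def tool():
    s=observe(); R=Ro.from_rotvec(s['eef_rot']).as_matrix(); return s,np.array(s['ee_pos']),R
def show():
    s,p,R=tool(); print('t',round(s['time_s'],2),'p',np.round(p,4),'x',np.round(R[:,0],3),'y',np.round(R[:,1],3),'z',np.round(R[:,2],3),'F',np.round(s['wrist_force'],1),'w',round(s['width'],3))
E
python3 - <<'E'
from h import *
show()
a=cv2.imread('pics/side0.png'); b=cv2.imread('pics/top0.png')
A=cv2.resize(a[165:275,230:445],None,fx=3.7,fy=3.7,interpolation=cv2.INTER_CUBIC)
B=cv2.resize(b[120:240,235:495],None,fx=3,fy=3,interpolation=cv2.INTER_CUBIC)
cv2.imwrite('pics/cs.png',A); cv2.imwrite('pics/ct.png',B)
E
```

```text
t 0.15 p [ 0.1588 -0.6044  0.4039] x [-0.     0.001 -1.   ] y [ 0.967  0.254 -0.   ] z [ 0.254 -0.967 -0.002] F [-0.5 -0.4  0.6] w 0.997
```

View pics/cs.png

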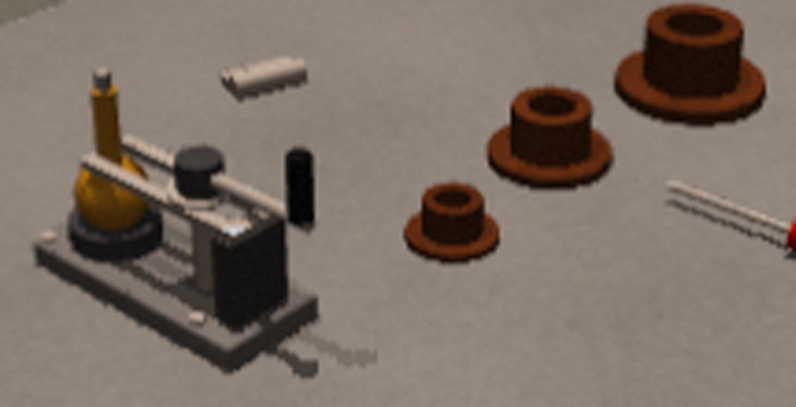

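View pics/ct.png

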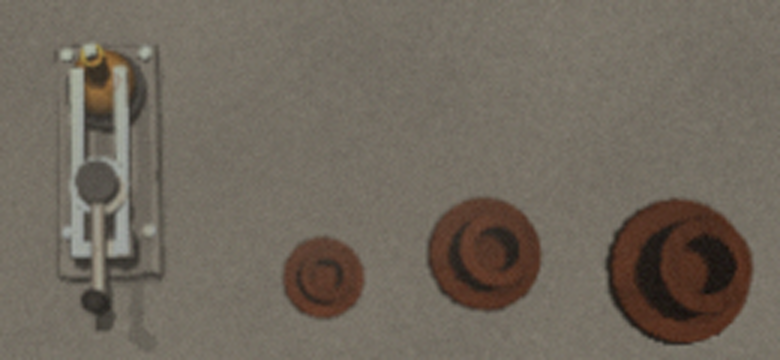

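Run:
```python
from h import *
T=calibration('top');S=calibration('side')
P={'knobtop':((265.7,136.7),(257.6,184.8),.140),'nut':((267.3,180.3),(284,207.4),.110),'handletop':((266.7,219.3),(311,206.4),.1445),
'rim':((398.3,202.7),(379.2,193.1),.045),'large':((235+697/3,120+271/3),(230+693/3.7,165+22/3.7),.045),'small':((235+323/3,120+276/3),(230+455/3.7,165+197/3.7),.045)}
for k,(t,s,z) in P.items(): print(k,np.round(plane(T,t,z),4),np.round(plane(S,s,z),4),np.round(two(T,t,S,s),4))
a=cv2.imread('pics/top0.png').astype(int)
m=((a[...,2]-a[...,0]>22)&(a[...,2]<125)).astype(np.uint8)
m=cv2.morphologyEx(m,cv2.MORPH_CLOSE,np.ones((9,9)))
cs,_=cv2.findContours(m[150:260,300:520].copy(),0,2)
for c in cs:
    if cv2.contourArea(c)>200:
        (e,ax,_)=cv2.fitEllipse(c); u=np.array(e)+[300,150]
        p=[plane(T,x[0]+[300,150],0.005) for x in c]; p=np.array(p)[:,:2]; ce=(p.max(0)+p.min(0))/2
        print(np.round(u,1),'foot dia',np.round(np.ptp(p,axis=0),4),'c',np.round(ce,4))
```

```text
knobtop [0.6145 0.046  0.14  ] [0.6113 0.0497 0.14  ] [0.6154 0.0465 0.1373]
nut [0.5297 0.0423 0.11  ] [0.5283 0.0427 0.11  ] [0.5295 0.0421 0.1094]
handletop [0.4466 0.0367 0.1445] [0.4432 0.039  0.1445] [0.4464 0.0366 0.1423]
rim [ 0.4971 -0.2489  0.045 ] [ 0.4952 -0.2533  0.045 ] [ 0.4954 -0.2501  0.0461]
large [ 0.4835 -0.4107  0.045 ] [ 0.5028 -0.4346  0.045 ] [ 0.4818 -0.4028  0.0627]
small [ 0.4729 -0.1222  0.045 ] [ 0.4585 -0.1104  0.045 ] [ 0.4728 -0.1243  0.0331]
[342.6 212.1] foot dia [0.062 0.064] c [ 0.4763 -0.1258]
[462.  209.6] foot dia [0.1143 0.116 ] c [ 0.4894 -0.4159]
[396.4 204. ] foot dia [0.089  0.0895] c [ 0.4975 -0.2548]
```

The foot diameters come out at 63, 89 and 115 mm, so the middle rest at top (397,203) is the right one, with its rim 46 mm up. Its axis is near (0.4965,-0.252). Next I move over the handle with the jaws across the swing.

```bash
python3 -m inch '[{"turn":0.1,"ty":0.05},{"turn":0.1,"ty":0.05},{"ty":0.05},{"ty":0.05},{"ty":0.05},{"ty":0.05,"tz":-0.04},{"tz":-0.05},{"tz":-0.05},{"tz":-0.05},{"tz":-0.05},{"tz":-0.05},{"tz":-0.05}]' ; python3 -c "
from h import *;show()"
```

```text
t 0.15 p [ 0.1588 -0.6044  0.4039] x [-0.     0.001 -1.   ] y [ 0.967  0.254 -0.   ] z [ 0.254 -0.967 -0.002] F [-0.5 -0.4  0.6] w 0.997schema error: expected keys grip, tx, ty, tz, turn
```

```bash
python3 -m inch '[{"grip":-1,"tx":0,"turn":0.1,"ty":0.05,"tz":0},{"grip":-1,"tx":0,"turn":0.1,"ty":0.05,"tz":0},{"grip":-1,"tx":0,"turn":0,"ty":0.05,"tz":0},{"grip":-1,"tx":0,"turn":0,"ty":0.05,"tz":0},{"grip":-1,"tx":0,"turn":0,"ty":0.05,"tz":0},{"grip":-1,"tx":0,"turn":0,"ty":0.05,"tz":-0.04},{"grip":-1,"tx":0,"turn":0,"ty":0,"tz":-0.05},{"grip":-1,"tx":0,"turn":0,"ty":0,"tz":-0.05},{"grip":-1,"tx":0,"turn":0,"ty":0,"tz":-0.05},{"grip":-1,"tx":0,"turn":0,"ty":0,"tz":-0.05},{"grip":-1,"tx":0,"turn":0,"ty":0,"tz":-0.05},{"grip":-1,"tx":0,"turn":0,"ty":0,"tz":-0.05}]' ; python3 -c "
from h import *;show()"
```

```text
time_s: 1.35
ee_pos: [0.4353, -0.2495, 0.3925]
eef_rot: [1.184, 1.245, -1.189]
wrist_force: [1.6, 0.9, -0.9]
width: 1.004
t 1.35 p [ 0.4353 -0.2495  0.3925] x [-0.015  0.01  -1.   ] y [ 0.999  0.035 -0.015] z [ 0.035 -0.999 -0.011] F [ 1.6  0.9 -0.9] w 1.004
```

```bash
python3 -m inch '[{"grip":-1,"tx":0,"turn":-0.018,"ty":0,"tz":-0.05},{"grip":-1,"tx":0,"turn":0,"ty":0,"tz":-0.05},{"grip":-1,"tx":0,"turn":0,"ty":0,"tz":-0.05},{"grip":-1,"tx":0,"turn":0,"ty":0,"tz":-0.05},{"grip":-1,"tx":0,"turn":0,"ty":0,"tz":-0.05},{"grip":-1,"tx":0,"turn":0,"ty":0,"tz":-0.03},{"grip":-1,"tx":0,"turn":0,"ty":0,"tz":0},{"grip":-1,"tx":0,"turn":0,"ty":0,"tz":0}]'
python3 - <<'E'
from h import *
show(); c=calibration('wrist'); im=camera('wrist'); cv2.imwrite('pics/w1.png',im[...,::-1])
for X in ((.446,.037,.1445),(.529,.0422,.11),(.6145,.0465,.14)): print(proj(c,X))
E
```

```text
time_s: 2.15
ee_pos: [0.4166, 0.0384, 0.3953]
eef_rot: [1.16, 1.257, -1.166]
wrist_force: [0.2, 0.4, 0.2]
width: 0.998
t 2.15 p [0.4166 0.0384 0.3953] x [-0.014  0.009 -1.   ] y [ 0.998  0.067 -0.014] z [ 0.067 -0.998 -0.009] F [0.2 0.4 0.2] w 0.998
[325.91863302 165.75902129]
[326.54652399  57.15300428]
[ 330.59147821 -101.85374864]
```

View pics/w1.png

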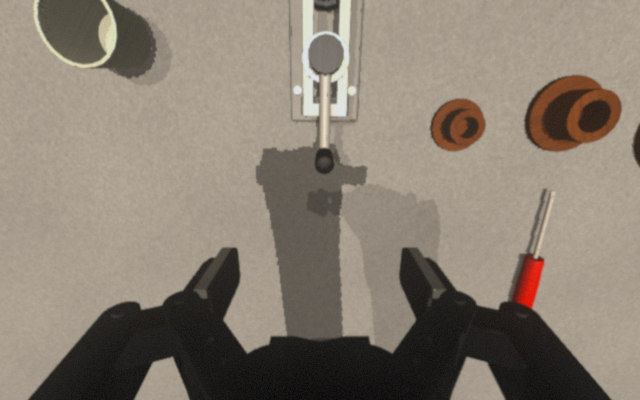

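```bash
python3 -m inch '[{"grip":-1,"tx":0,"turn":0,"ty":0.032,"tz":0},{"grip":-1,"tx":0.04,"turn":0,"ty":0,"tz":0},{"grip":-1,"tx":0.04,"turn":0,"ty":0,"tz":0},{"grip":-0.3,"tx":0.032,"turn":0,"ty":0,"tz":0},{"grip":0,"tx":0,"turn":0,"ty":0,"tz":0},{"grip":0,"tx":0,"turn":0,"ty":0,"tz":0},{"grip":0,"tx":0,"turn":0,"ty":0,"tz":0}]' 20
python3 - <<'E'
from h import *
show(); c=calibration('wrist'); im=camera('wrist'); cv2.imwrite('pics/w2.png',im[...,::-1])
for X in ((.447,.038,.1445),(.5315,.0425,.11),(.6145,.0465,.14)): print(proj(c,X))
E
```

```text
time_s: 2.9
ee_pos: [0.4508, 0.0321, 0.2819]
eef_rot: [1.172, 1.246, -1.176]
wrist_force: [0.1, -0.7, -0.3]
width: 0.505
t 2.9 p [0.4508 0.0321 0.2819] x [-0.011  0.007 -1.   ] y [ 0.999  0.051 -0.01 ] z [ 0.051 -0.999 -0.008] F [ 0.1 -0.7 -0.3] w 0.505
[307.09687983 293.38365837]
[307.71041001  97.1646129 ]
[ 299.28296802 -219.50731517]
```

View pics/w2.png

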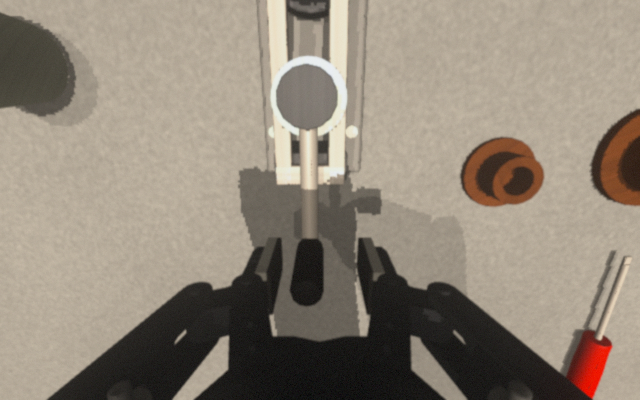

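The handle top is at (307,293), between the pads, and the nut is at (308,95). I'll centre on it, narrow the gap to about 25 mm, and try it gently towards +y first.

```bash
python3 -m inch '[{"grip":0.3,"tx":0,"turn":0,"ty":0,"tz":-0.006},{"grip":0.45,"tx":0,"turn":0,"ty":0,"tz":0},{"grip":0.45,"tx":0,"turn":0,"ty":0,"tz":0},{"grip":0.45,"tx":0,"turn":0,"ty":0,"tz":0}]'; python3 -c "
from h import *;show()"
python3 -m inch '[{"grip":0.45,"tx":0,"turn":0,"ty":0,"tz":-0.006},{"grip":0.45,"tx":0,"turn":0,"ty":0,"tz":-0.006},{"grip":0.45,"tx":0,"turn":0,"ty":0,"tz":0}]'; python3 -c "
from h import *;show()"
```

```text
time_s: 3.35
ee_pos: [0.4522, 0.039, 0.2865]
eef_rot: [1.176, 1.239, -1.17]
wrist_force: [-0.6, 0.2, 0.8]
width: 0.278
t 3.35 p [0.4522 0.039  0.2865] x [-0.002  0.007 -1.   ] y [ 0.999  0.051 -0.002] z [ 0.051 -0.999 -0.007] F [-0.6  0.2  0.8] w 0.278
time_s: 3.65
ee_pos: [0.4514, 0.0504, 0.2866]
eef_rot: [1.175, 1.237, -1.173]
wrist_force: [1.0, -4.1, -0.2]
width: 0.273
t 3.65 p [0.4514 0.0504 0.2866] x [-0.002  0.004 -1.   ] y [ 0.999  0.049 -0.002] z [ 0.049 -0.999 -0.004] F [ 1.  -4.1 -0.2] w 0.273
```

```bash
for i in 1; do python3 -m inch '[{"grip":0.45,"tx":0,"turn":0,"ty":0,"tz":-0.004},{"grip":0.45,"tx":0,"turn":0,"ty":0,"tz":0}]'; done; python3 -m inch '[{"grip":0.45,"tx":0,"turn":0,"ty":0,"tz":-0.004},{"grip":0.45,"tx":0,"turn":0,"ty":0,"tz":0}]'
python3 - <<'E'
from h import *
show(); im=camera('wrist'); cv2.imwrite('pics/w3.png',im[...,::-1]); show()
E
```

```text
time_s: 3.85
ee_pos: [0.4513, 0.0535, 0.2864]
eef_rot: [1.174, 1.235, -1.174]
wrist_force: [0.8, -3.9, 0.2]
width: 0.277
time_s: 4.05
ee_pos: [0.4513, 0.0565, 0.2864]
eef_rot: [1.174, 1.234, -1.176]
wrist_force: [0.5, -4.0, 0.6]
width: 0.275
t 4.05 p [0.4513 0.0565 0.2864] x [-0.003  0.001 -1.   ] y [ 0.999  0.047 -0.002] z [ 0.047 -0.999 -0.001] F [ 0.5 -4.   0.6] w 0.275
t 4.1 p [0.4513 0.0562 0.2863] x [-0.003  0.001 -1.   ] y [ 0.999  0.047 -0.003] z [ 0.047 -0.999 -0.001] F [ 0.4 -4.2  0.2] w 0.275
```

View pics/w3.png

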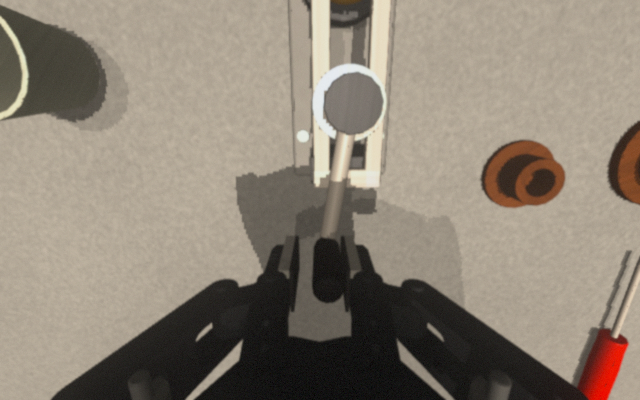

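The force holds at about 4 N while the handle travels and the bar is visibly swung, so this way seems to give. I'll push a bit further to be sure, then try the other way gently.

```bash
python3 -m inch '[{"grip":0.45,"tx":0,"turn":0,"ty":0,"tz":-0.006},{"grip":0.45,"tx":0,"turn":0,"ty":0,"tz":-0.006},{"grip":0.45,"tx":0,"turn":0,"ty":0,"tz":0}]'
python3 -m inch '[{"grip":0.45,"tx":0,"turn":0,"ty":0,"tz":0.01},{"grip":0.45,"tx":0,"turn":0,"ty":0,"tz":0.01},{"grip":0.45,"tx":0,"turn":0,"ty":0,"tz":0.01},{"grip":0.45,"tx":0,"turn":0,"ty":0,"tz":0}]'
python3 -m inch '[{"grip":0.45,"tx":0,"turn":0,"ty":0,"tz":0.006},{"grip":0.45,"tx":0,"turn":0,"ty":0,"tz":0}]'
python3 -m inch '[{"grip":0.45,"tx":0,"turn":0,"ty":0,"tz":0.004},{"grip":0.45,"tx":0,"turn":0,"ty":0,"tz":0}]'
```

```text
time_s: 4.4
ee_pos: [0.4516, 0.0664, 0.2865]
eef_rot: [1.177, 1.23, -1.177]
wrist_force: [-1.3, -3.2, -0.8]
width: 0.275
time_s: 4.8
ee_pos: [0.4517, 0.038, 0.286]
eef_rot: [1.177, 1.24, -1.173]
wrist_force: [1.1, 2.5, -0.9]
width: 0.272
time_s: 5.0
ee_pos: [0.4516, 0.0331, 0.2859]
eef_rot: [1.178, 1.243, -1.171]
wrist_force: [-1.2, 3.8, -0.8]
width: 0.278
time_s: 5.2
ee_pos: [0.4516, 0.0306, 0.2859]
eef_rot: [1.178, 1.246, -1.169]
wrist_force: [-0.4, 4.7, -0.3]
width: 0.274
```

```bash
python3 -m inch '[{"grip":0.45,"tx":0,"turn":0,"ty":0,"tz":0.005},{"grip":0.45,"tx":0,"turn":0,"ty":0,"tz":0}]'
python3 -m inch '[{"grip":0.45,"tx":0,"turn":0,"ty":0,"tz":0.005},{"grip":0.45,"tx":0,"turn":0,"ty":0,"tz":0}]'
```

```text
time_s: 5.4
ee_pos: [0.4517, 0.0271, 0.2859]
eef_rot: [1.177, 1.248, -1.166]
wrist_force: [-0.2, 3.6, -0.7]
width: 0.276
time_s: 5.6
ee_pos: [0.4519, 0.0239, 0.2858]
eef_rot: [1.177, 1.25, -1.164]
wrist_force: [-0.7, 6.0, -0.5]
width: 0.274
```

```bash
python3 -m inch '[{"grip":0.45,"tx":0,"turn":0,"ty":0,"tz":0.005},{"grip":0.45,"tx":0,"turn":0,"ty":0,"tz":0}]'
python3 -m inch '[{"grip":0.45,"tx":0,"turn":0,"ty":0,"tz":0.004},{"grip":0.45,"tx":0,"turn":0,"ty":0,"tz":0}]'
```

```text
time_s: 5.8
ee_pos: [0.4521, 0.0212, 0.2857]
eef_rot: [1.177, 1.253, -1.161]
wrist_force: [-0.7, 6.4, -0.7]
width: 0.277
time_s: 6.0
ee_pos: [0.4522, 0.02, 0.2856]
eef_rot: [1.176, 1.256, -1.157]
wrist_force: [-1.7, 7.6, 0.0]
width: 0.276
```

Pushing towards −y, the force climbs steadily (6.0, 6.4, 7.6 N) as the bar bends, so that way is stopped. Pushing towards +y it gave at a steady 4 N well past 0.1 rad, so the free way is handle to +y, clockwise from above. Now I sweep that way along the arc.

```bash
cat >> h.py <<'E'
NUT=np.array([.531,.0425]); U=np.array([.9986,.053]); V=np.array([-.053,.9986])
def arc():
    s,p,R=tool(); g=(p+R[:,0]*.155)[:2]-NUT; th=np.arctan2(g@V,-(g@U)); tz=-R[:2,2]; ta=np.arctan2(tz@U,tz@V)
    print('t',round(s['time_s'],2),'r',round(np.hypot(*g),4),'theta',round(th,3),'toolangle',round(ta,3),'j',np.round(s['joint_pos'],2),'F',np.round(s['wrist_force'],1),'z',round(p[2],4))
    h=np.array([-np.cos(th),np.sin(th)])*.085
E
python3 -m inch '[{"grip":0.45,"tx":0,"turn":0,"ty":0,"tz":-0.01},{"grip":0.45,"tx":0,"turn":0,"ty":0,"tz":-0.01},{"grip":0.45,"tx":0,"turn":0,"ty":0,"tz":-0.01},{"grip":0.45,"tx":0,"turn":0.1,"ty":0,"tz":-0.009},{"grip":0.45,"tx":0,"turn":0.1,"ty":0,"tz":-0.009},{"grip":0.45,"tx":0,"turn":0.1,"ty":0.0005,"tz":-0.009}]'; python3 -c "
from h import *;arc()"
```

```text
time_s: 6.6
ee_pos: [0.4529, 0.0736, 0.2866]
eef_rot: [1.4, 1.086, -1.393]
wrist_force: [1.6, -5.8, -1.1]
width: 0.273
t 6.6 r 0.0848 theta 0.445 toolangle 0.308 j [ 0.21  0.16 -0.47  1.95  0.07  1.05 -2.12] F [ 1.6 -5.8 -1.1] z 0.2866
```

```bash
python3 -m inch '[{"grip":0.45,"tx":0,"turn":0.1,"ty":0.0015,"tz":-0.009},{"grip":0.45,"tx":0,"turn":0.1,"ty":0.0015,"tz":-0.009},{"grip":0.45,"tx":0,"turn":0.1,"ty":0.0015,"tz":-0.009},{"grip":0.45,"tx":0,"turn":0.1,"ty":0.0015,"tz":-0.009}]'; python3 -c "
from h import *;arc()"
```

```text
time_s: 7.0
ee_pos: [0.4716, 0.1025, 0.2856]
eef_rot: [1.682, 0.811, -1.695]
wrist_force: [-3.3, -3.2, 2.2]
width: 0.275
t 7.0 r 0.0851 theta 0.833 toolangle 0.73 j [ 0.12  0.21 -0.44  1.89  0.1   1.07 -2.61] F [-3.3 -3.2  2.2] z 0.2856
```

```bash
python3 -m inch '[{"grip":0.45,"tx":0,"turn":0.08,"ty":0.0017,"tz":-0.009},{"grip":0.45,"tx":0,"turn":0.06,"ty":0.002,"tz":-0.009},{"grip":0.45,"tx":0,"turn":0.05,"ty":0.0027,"tz":-0.009},{"grip":0.45,"tx":0,"turn":0.02,"ty":0.0037,"tz":-0.008}]'; python3 -c "
from h import *;arc()"
```

```text
time_s: 7.4
ee_pos: [0.5018, 0.1219, 0.2844]
eef_rot: [1.818, 0.639, -1.847]
wrist_force: [-4.3, -0.7, 0.9]
width: 0.278
t 7.4 r 0.0844 theta 1.244 toolangle 0.952 j [ 0.05  0.28 -0.41  1.81  0.13  1.09 -2.88] F [-4.3 -0.7  0.9] z 0.2844
```

```bash
python3 -m inch '[{"grip":0.45,"tx":0,"turn":0,"ty":0.003,"tz":-0.008},{"grip":0.45,"tx":0,"turn":0,"ty":0.004,"tz":-0.008},{"grip":0.45,"tx":0,"turn":0,"ty":0.004,"tz":-0.007},{"grip":0.45,"tx":0,"turn":0,"ty":0,"tz":0}]'
python3 - <<'E'
from h import *
arc()
for n in ('wrist','top','side'): cv2.imwrite(f'pics/{n}4.png',camera(n)[...,::-1])
b=cv2.imread('pics/top4.png'); b=cv2.resize(b[100:240,200:340],None,fx=4,fy=4); cv2.imwrite('pics/top4c.png',b)
E
```

```text
time_s: 7.8
ee_pos: [0.5287, 0.1287, 0.2833]
eef_rot: [1.815, 0.641, -1.847]
wrist_force: [-2.0, -0.8, -0.4]
width: 0.277
t 7.8 r 0.0852 theta 1.57 toolangle 0.949 j [ 0.04  0.34 -0.41  1.73  0.15  1.11 -2.88] F [-2.  -0.8 -0.4] z 0.2833
```

View pics/wrist4.png

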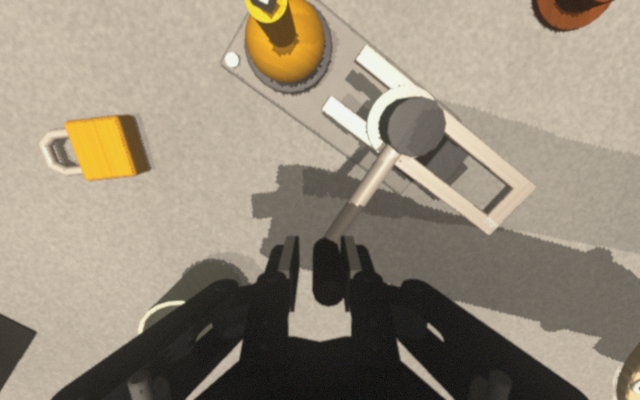

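View pics/top4c.png

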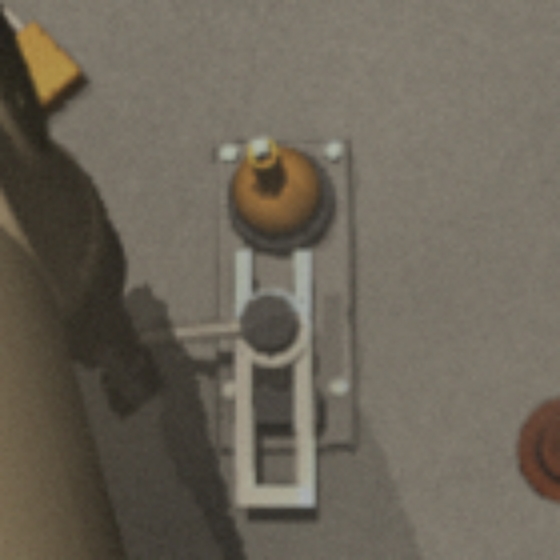

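The strap is drawn right back clear of the ball: its ends sit at top-crop (243,250) and (303,250), below the ball at (275,190), and the bar is square to the clamp. I'll back off a touch, lift away and turn back.

```bash
python3 -m inch '[{"grip":0.2,"tx":0,"turn":0,"ty":0,"tz":0.002},{"grip":0.2,"tx":0,"turn":0,"ty":0,"tz":0},{"grip":0.2,"tx":-0.03,"turn":0,"ty":0,"tz":0},{"grip":0.2,"tx":-0.04,"turn":0,"ty":0,"tz":0},{"grip":0,"tx":-0.04,"turn":-0.1,"ty":0,"tz":0},{"grip":-0.4,"tx":-0.02,"turn":-0.14,"ty":0,"tz":0},{"grip":-0.4,"tx":0,"turn":-0.14,"ty":0,"tz":0},{"grip":-0.4,"tx":0,"turn":-0.14,"ty":0,"tz":0},{"grip":-0.4,"tx":0,"turn":-0.14,"ty":0,"tz":0.03},{"grip":-0.4,"tx":0,"turn":-0.14,"ty":0.03,"tz":0.03},{"grip":-0.4,"tx":0,"turn":-0.1,"ty":0,"tz":0.03},{"grip":-0.4,"tx":0,"turn":0,"ty":0,"tz":0}]'
python3 - <<'E'
from h import *
show();arc()
c=calibration('wrist'); im=camera('wrist'); cv2.imwrite('pics/w5.png',im[...,::-1])
for X in ((.531,.0425,.11),(.6145,.0465,.14)): print(proj(c,X))
E
```

```text
time_s: 9.15
ee_pos: [0.5375, 0.032, 0.4232]
eef_rot: [1.171, 1.226, -1.182]
wrist_force: [0.0, -1.4, 0.0]
width: 0.696
t 9.15 p [0.5375 0.032  0.4232] x [-0.002 -0.007 -1.   ] y [ 0.999  0.043 -0.002] z [ 0.043 -0.999  0.007] F [ 0.  -1.4  0. ] w 0.696
t 9.15 r 0.0132 theta -2.008 toolangle 0.01 j [ 0.27  0.22 -0.47  1.56  0.11  1.39 -1.73] F [ 0.  -1.4  0. ] z 0.4232
[306.56019137 188.65593803]
[303.43163376 105.92527266]
```

View pics/w5.png

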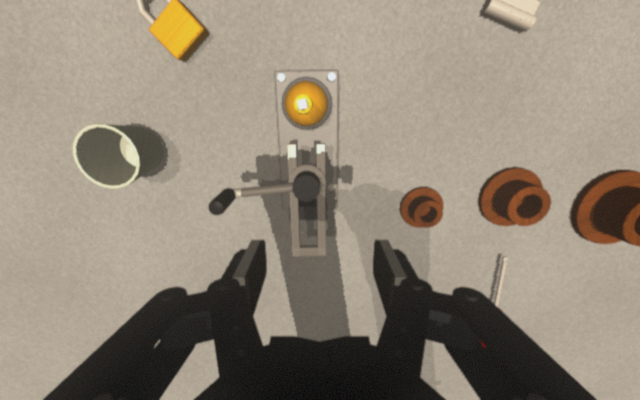

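```bash
python3 - <<'E'
from h import *
c=calibration('wrist'); im=cv2.imread('pics/w5.png')
print(plane(c,(527,206),.045), plane(c,(303,104),.14), plane(c,(306.5,186),.11))
cv2.imwrite('pics/w5c.png',cv2.resize(im[150:240,460:570],None,fx=6,fy=6,interpolation=2))
E
python3 -m inch '[{"grip":-0.4,"tx":0,"turn":0,"ty":0.04,"tz":-0.012},{"grip":-0.4,"tx":0,"turn":0,"ty":0.04,"tz":0},{"grip":-0.4,"tx":0.03,"turn":0,"ty":0,"tz":0},{"grip":-0.4,"tx":0,"turn":0,"ty":0,"tz":0}]'
python3 - <<'E'
from h import *
show()
s,p,R=tool(); g=p+R[:,0]*.155; d=np.array([.6155,.0465,.111])-g; print(g,R.T@d)
E
```

```text
[ 0.49884351 -0.24789736  0.045     ] [0.6161719  0.04906014 0.14      ] [0.53401843 0.04494434 0.11      ]
time_s: 9.6
ee_pos: [0.6182, 0.0531, 0.3928]
eef_rot: [1.177, 1.223, -1.183]
wrist_force: [-0.4, 0.6, -0.4]
width: 0.698
t 9.6 p [0.6182 0.0531 0.3928] x [ 0.    -0.005 -1.   ] y [0.999 0.038 0.   ] z [ 0.038 -0.999  0.005] F [-0.4  0.6 -0.4] w 0.698
[0.61820898 0.05228705 0.23784605] [ 0.12687383 -0.00293409  0.00501699]
```

View pics/w5c.png

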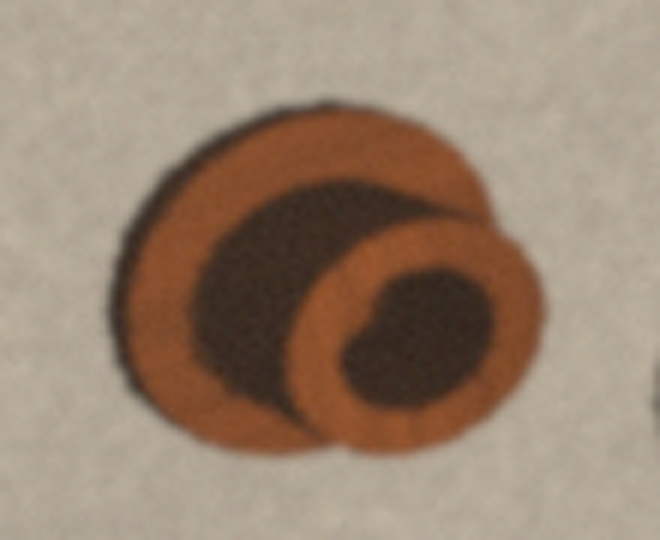

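```bash
python3 -m inch '[{"grip":-0.4,"tx":0.04,"turn":0,"ty":-0.002,"tz":0.004},{"grip":-0.4,"tx":0.04,"turn":0,"ty":0,"tz":0},{"grip":-0.4,"tx":0.03,"turn":0,"ty":0,"tz":0},{"grip":-0.4,"tx":0.013,"turn":0,"ty":0,"tz":0},{"grip":-0.4,"tx":0,"turn":0,"ty":0,"tz":0}]'
python3 - <<'E'
from h import *
show()
s,p,R=tool(); g=p+R[:,0]*.155; d=np.array([.6155,.0475,.111])-g; print(g,R.T@d)
for n in ('wrist','side'): cv2.imwrite(f'pics/{n}6.png',camera(n)[...,::-1])
E
```

```text
time_s: 10.1
ee_pos: [0.6166, 0.0537, 0.2743]
eef_rot: [1.183, 1.218, -1.175]
wrist_force: [0.5, 0.2, 0.8]
width: 0.699
t 10.1 p [0.6166 0.0537 0.2743] x [ 0.01  -0.003 -1.   ] y [0.999 0.039 0.01 ] z [ 0.039 -0.999  0.003] F [0.5 0.2 0.8] w 0.699
[0.61806336 0.05324463 0.11930899] [ 0.0082994  -0.00286519  0.00561439]
```

View pics/wrist6.png

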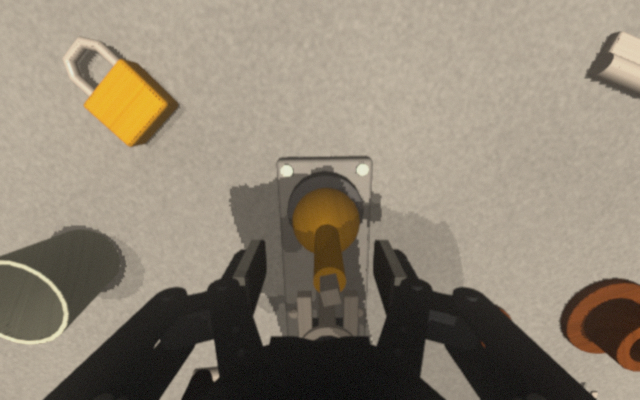

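View pics/side6.png

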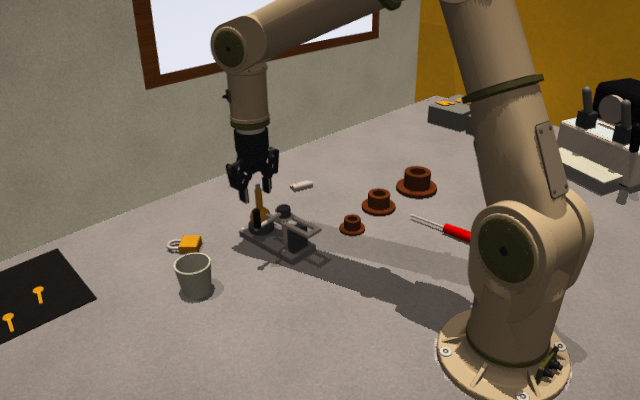

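The stem top at (331,290) sits right of the pads' centre (319), which agrees with the computed 5.6 mm offset. I'll centre on it and grip.

```bash
python3 -m inch '[{"grip":-0.4,"tx":0.008,"turn":0,"ty":-0.003,"tz":0.006},{"grip":-0.4,"tx":0,"turn":0,"ty":0,"tz":0},{"grip":0,"tx":0,"turn":0,"ty":0,"tz":0},{"grip":0.3,"tx":0,"turn":0,"ty":0,"tz":0}]' 30
python3 - <<'E'
from h import *
show()
s,p,R=tool(); g=p+R[:,0]*.155; d=np.array([.6155,.0475,.111])-g; print(g,R.T@d)
cv2.imwrite(f'pics/w7.png',camera('wrist')[...,::-1])
E
```

```text
time_s: 10.6
ee_pos: [0.6161, 0.0472, 0.2738]
eef_rot: [1.19, 1.209, -1.166]
wrist_force: [1.0, -0.8, -0.7]
width: 0.369
t 10.6 p [0.6161 0.0472 0.2738] x [ 0.022 -0.002 -1.   ] y [0.999 0.038 0.022] z [ 0.038 -0.999  0.003] F [ 1.  -0.8 -0.7] w 0.369
[0.61951914 0.04685825 0.11881076] [ 0.00771915 -0.00416163 -0.00081787]
```

View pics/w7.png

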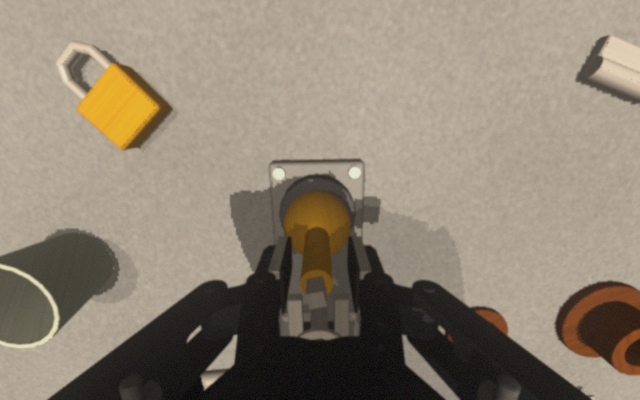

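```bash
python3 -m inch '[{"grip":0.3,"tx":0.008,"turn":0,"ty":-0.004,"tz":0},{"grip":0.3,"tx":0.004,"turn":0,"ty":0,"tz":0}]'
python3 - <<'E'
from h import *
show()
s,p,R=tool(); g=p+R[:,0]*.155; d=np.array([.6155,.0475,.111])-g; print(g,R.T@d)
E
```

```text
time_s: 10.85
ee_pos: [0.6125, 0.0473, 0.262]
eef_rot: [1.191, 1.208, -1.165]
wrist_force: [0.1, 0.4, -0.5]
width: 0.348
t 10.85 p [0.6125 0.0473 0.262 ] x [ 0.024 -0.002 -1.   ] y [0.999 0.038 0.024] z [ 0.038 -0.999  0.003] F [ 0.1  0.4 -0.5] w 0.348
[0.61620149 0.04704046 0.10700281] [-0.00401372 -0.00058784 -0.00047464]
```

```bash
python3 -m inch '[{"grip":0.3,"tx":-0.004,"turn":0,"ty":0,"tz":0},{"grip":1,"tx":0,"turn":0,"ty":0,"tz":0},{"grip":1,"tx":0,"turn":0,"ty":0,"tz":0},{"grip":1,"tx":0,"turn":0,"ty":0,"tz":0},{"grip":1,"tx":0,"turn":0,"ty":0,"tz":0}]' 50
python3 - <<'E'
from h import *
show()
s,p,R=tool(); g=p+R[:,0]*.155; d=np.array([.6155,.0475,.111])-g; print(g,R.T@d)
E
```

```text
time_s: 11.35
ee_pos: [0.6119, 0.048, 0.2651]
eef_rot: [1.189, 1.21, -1.165]
wrist_force: [-0.8, -0.7, -0.0]
width: 0.176
t 11.35 p [0.6119 0.048  0.2651] x [ 0.022 -0.001 -1.   ] y [0.999 0.039 0.022] z [ 0.039 -0.999  0.002] F [-0.8 -0.7 -0. ] w 0.176
[0.61530137 0.04783782 0.11013846] [-0.00085654  0.000204    0.00034721]
```

```bash
python3 -m inch '[{"grip":1,"tx":-0.01,"turn":0,"ty":0,"tz":0},{"grip":1,"tx":-0.02,"turn":0,"ty":0,"tz":0},{"grip":1,"tx":-0.03,"turn":0,"ty":0,"tz":0},{"grip":1,"tx":-0.03,"turn":0,"ty":0,"tz":0},{"grip":1,"tx":-0.03,"turn":0,"ty":0,"tz":0},{"grip":1,"tx":0,"turn":0,"ty":0,"tz":0}]'
python3 - <<'E'
from h import *
show()
for n in ('wrist','side'): cv2.imwrite(f'pics/{n}8.png',camera(n)[...,::-1])
E
```

```text
time_s: 11.95
ee_pos: [0.6081, 0.0469, 0.3886]
eef_rot: [1.185, 1.214, -1.172]
wrist_force: [0.9, 0.3, -1.9]
width: 0.177
t 11.95 p [0.6081 0.0469 0.3886] x [ 0.014 -0.003 -1.   ] y [0.999 0.038 0.014] z [ 0.038 -0.999  0.003] F [ 0.9  0.3 -1.9] w 0.177
```

View pics/side8.png

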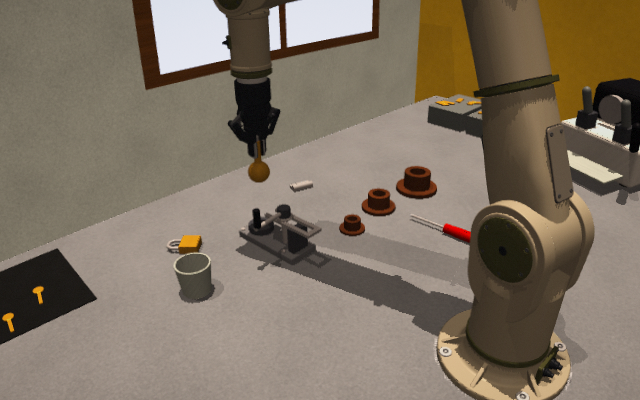

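View pics/wrist8.png

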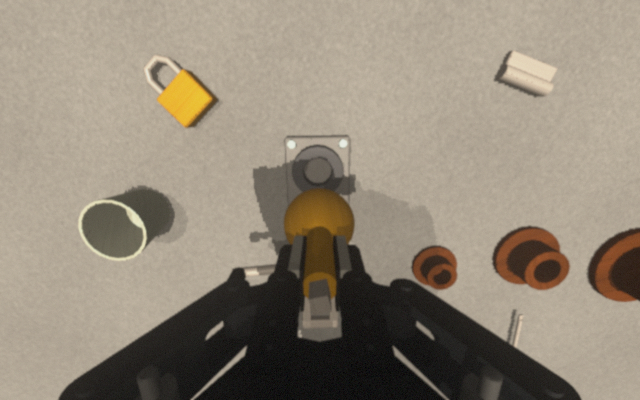

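The knob is lifted clear, with the ball at side (259,172) hanging straight. Now I carry it over to the rest.

```bash
python3 -m inch '[{"grip":1,"tx":0,"turn":0,"ty":-0.01,"tz":0.03},{"grip":1,"tx":0,"turn":0,"ty":-0.018,"tz":0.042},{"grip":1,"tx":0,"turn":0,"ty":-0.018,"tz":0.042},{"grip":1,"tx":0,"turn":0,"ty":-0.018,"tz":0.042},{"grip":1,"tx":0,"turn":0,"ty":-0.018,"tz":0.042},{"grip":1,"tx":0,"turn":0,"ty":-0.018,"tz":0.042},{"grip":1,"tx":0,"turn":0,"ty":-0.018,"tz":0.04},{"grip":1,"tx":0,"turn":0,"ty":0,"tz":0},{"grip":1,"tx":0,"turn":0,"ty":0,"tz":0}]'
python3 - <<'E'
from h import *
show()
s,p,R=tool(); b=p+R[:,0]*.212; print('ball',b); print(R.T@(np.array([.4975,-.2505,.063])-b))
E
```

```text
time_s: 12.95
ee_pos: [0.4909, -0.2483, 0.3651]
eef_rot: [1.175, 1.248, -1.192]
wrist_force: [0.8, 0.6, -3.3]
width: 0.173
t 12.95 p [ 0.4909 -0.2483  0.3651] x [-0.021  0.006 -1.   ] y [ 0.999  0.04  -0.02 ] z [ 0.04  -0.999 -0.007] F [ 0.8  0.6 -3.3] w 0.173
ball [ 0.48646996 -0.24701569  0.1531304 ]
[0.08986105 0.01272128 0.00452237]
```

```bash
python3 -m inch '[{"grip":1,"tx":0.02,"turn":0,"ty":0.013,"tz":0.003},{"grip":1,"tx":0.03,"turn":0,"ty":0,"tz":0},{"grip":1,"tx":0,"turn":0,"ty":0,"tz":0}]'
cat > chk.py <<'E'
from h import *
import sys
show()
s,p,R=tool(); b=p+R[:,0]*.155+R@np.array([.9998,-.022,-.002])*.058; print('ball kin',np.round(b,4), 'to go tool',np.round(R.T@(np.array([.4975,-.2505,.063])-b),4))
ims={}
for n in ('wrist','side','top'):
    im=camera(n)[...,::-1]; cv2.imwrite(f'pics/{n}{sys.argv[1]}.png',im)
    c=calibration(n); print(n,'ball px',proj(c,b).round(1),'rim px',proj(c,(.4975,-.2505,.045)).round(1))
    if n!='wrist':
        u,v=map(int,proj(c,b)); x=cv2.resize(im[v-40:v+50,u-60:u+60],None,fx=6,fy=6,interpolation=2); cv2.imwrite(f'pics/{n}{sys.argv[1]}c.png',x); print('crop origin',u-60,v-40)
E
python3 chk.py 9
```

```text
time_s: 13.25
ee_pos: [0.5024, -0.2496, 0.3105]
eef_rot: [1.174, 1.252, -1.194]
wrist_force: [-1.0, -0.2, -4.1]
width: 0.173
t 13.25 p [ 0.5024 -0.2496  0.3105] x [-0.025  0.008 -1.   ] y [ 0.999  0.04  -0.025] z [ 0.04  -0.999 -0.009] F [-1.  -0.2 -4.1] w 0.173
ball kin [ 0.4958 -0.2479  0.0976] to go tool [0.0345 0.0024 0.003 ]
wrist ball px [318.1 224.4] rim px [321.8 197.5]
side ball px [378.5 175.7] rim px [377.8 193.2]
crop origin 318 135
top ball px [404.  200.7] rim px [399.  202.6]
crop origin 343 160
```

View pics/side9c.png

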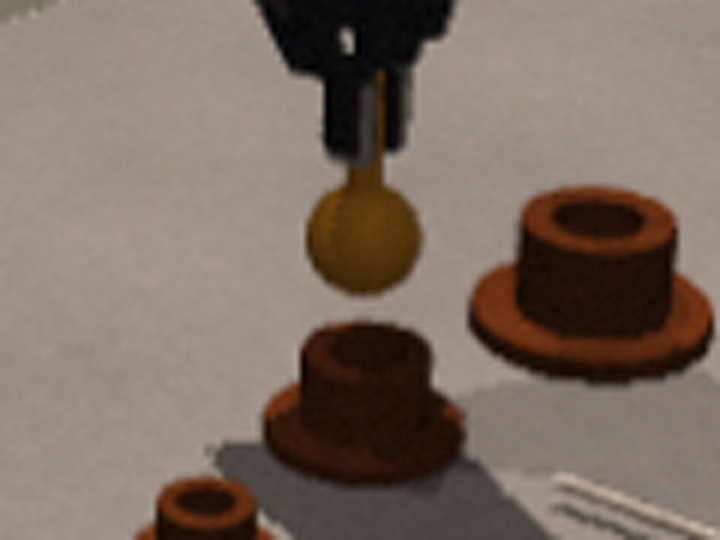

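View pics/top9c.png

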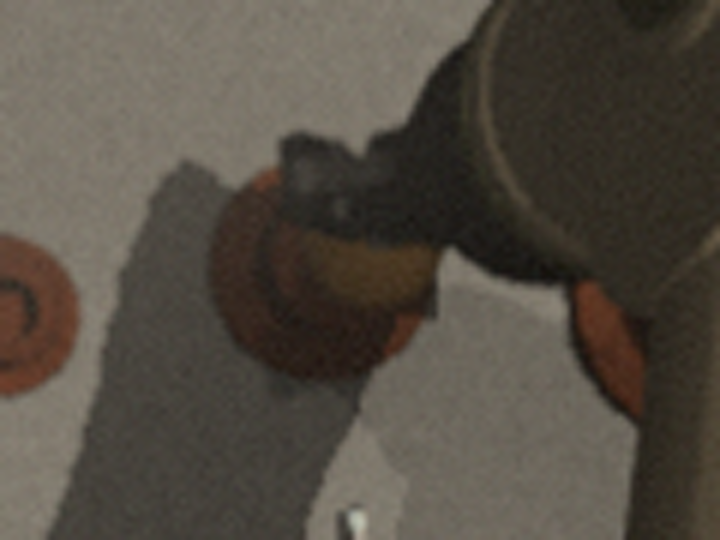

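View pics/wrist9.png

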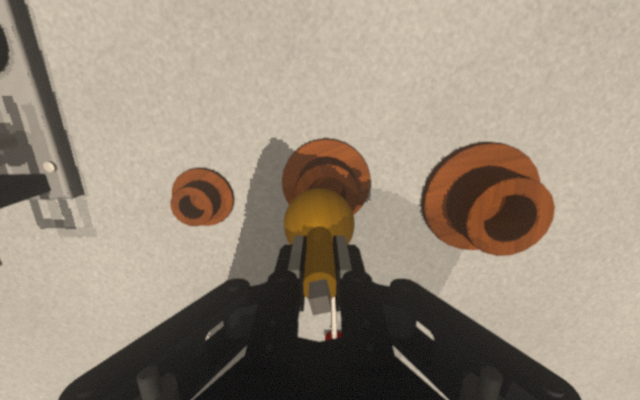

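Run:
```python
import cv2
i=cv2.imread('pics/wrist9.png'); cv2.imwrite('pics/w9c.png',cv2.resize(i[120:260,250:400],None,fx=4,fy=4,interpolation=2))
```

```text
(no output)
```

View pics/w9c.png

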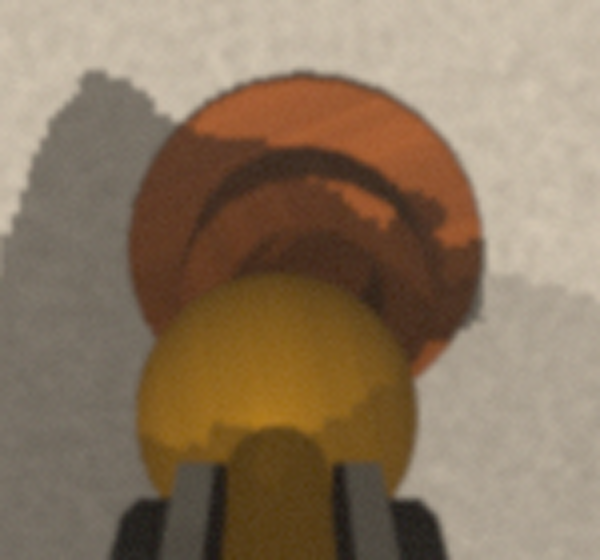

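Run:
```python
from h import *
c=calibration('wrist')
for y in(-.2505,-.2545):
  for X in ((.4975+.029,y,.045),(.4975+.045,y,.01),(.4975,y-.029,.045),(.4975,y+.029,.045),(.4975+.017,y,.045)): print(X,proj(c,X).round(1),(4*(proj(c,X)-[250,120])).round(0))
s,p,R=tool();b=p+R[:,0]*.155+R@np.array([.9998,-.022,-.002])*.058
print(p,R.T@(np.array([.4975,-.2545,.063])-b))
```

```text
(0.5265, -0.2505, 0.045) [321.6 167.6] [286. 190.]
(0.5425, -0.2505, 0.01) [322.2 143.3] [289.  93.]
(0.4975, -0.2795, 0.045) [352.1 200. ] [408. 320.]
(0.4975, -0.2215, 0.045) [288.4 197.5] [154. 310.]
(0.5145, -0.2505, 0.045) [321.  180.8] [284. 243.]
(0.5265, -0.2545, 0.045) [326.2 167.8] [305. 191.]
(0.5425, -0.2545, 0.01) [326.3 143.4] [305.  94.]
(0.4975, -0.28350000000000003, 0.045) [356.4 200.1] [426. 321.]
(0.4975, -0.2255, 0.045) [292.8 197.6] [171. 311.]
(0.5145, -0.2545, 0.045) [325.5 181. ] [302. 244.]
[ 0.50426807 -0.25011079  0.31611965] [ 0.04019094 -0.00145922  0.00534757]
```

Checked against the ball, the wrist and side views both put the rim about 4 mm further towards −y than I assumed, so the target becomes (0.499,-0.2545). I'll adjust, then lower.

```bash
sed -i 's/\.4975,-\.2505/.499,-.2545/g' chk.py; python3 -m inch '[{"grip":1,"tx":0.015,"turn":0,"ty":0.001,"tz":0.006},{"grip":1,"tx":0.005,"turn":0,"ty":0,"tz":0},{"grip":1,"tx":0,"turn":0,"ty":0,"tz":0}]'; python3 chk.py 10;  python3 - <<'E'
import cv2
i=cv2.imread('pics/wrist10.png'); cv2.imwrite('pics/w10c.png',cv2.resize(i[120:260,250:400],None,fx=4,fy=4,interpolation=2))
E
```

```text
time_s: 13.7
ee_pos: [0.5065, -0.2562, 0.2979]
eef_rot: [1.174, 1.238, -1.187]
wrist_force: [-0.6, 0.6, -3.6]
width: 0.177
t 13.7 p [ 0.5065 -0.2562  0.2979] x [-0.012  0.001 -1.   ] y [ 0.999  0.041 -0.012] z [ 0.041 -0.999 -0.002] F [-0.6  0.6 -3.6] w 0.177
ball kin [ 0.5026 -0.2559  0.0849] to go tool [ 0.022  -0.0033 -0.0016]
wrist ball px [318.2 223.5] rim px [316.6 207.7]
side ball px [378.2 178.3] rim px [378.4 192.5]
crop origin 318 138
top ball px [406.1 198.3] rim px [400.7 201.9]
crop origin 346 158
```

View pics/w10c.png

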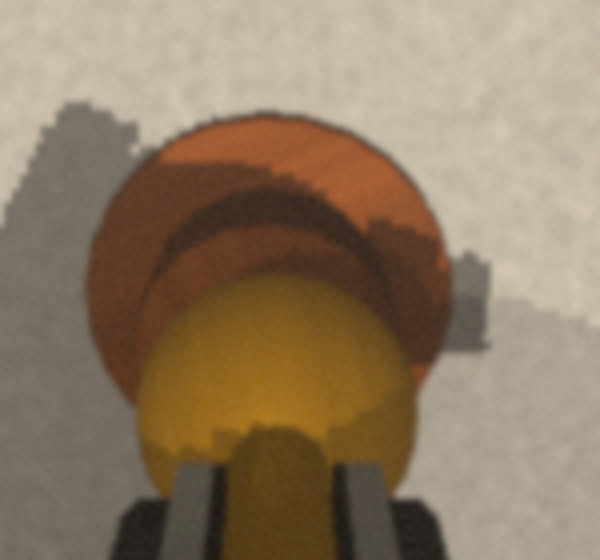

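View pics/side10c.png

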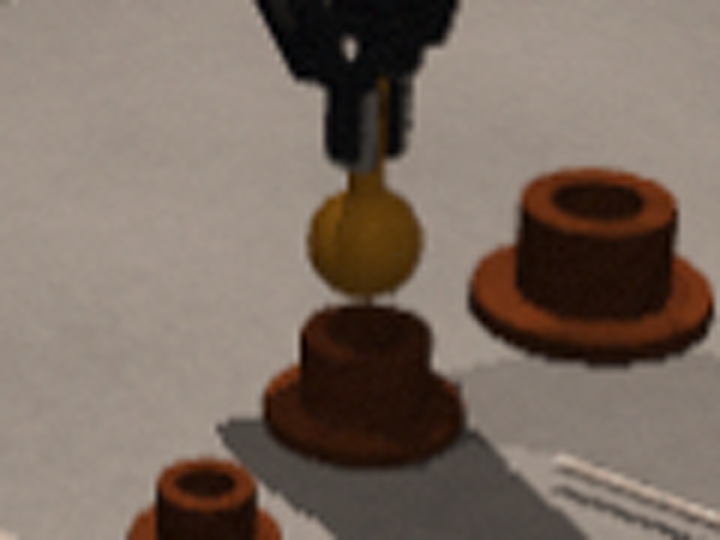

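```bash
python3 -m inch '[{"grip":1,"tx":0.006,"turn":0,"ty":-0.003,"tz":-0.002},{"grip":1,"tx":0.004,"turn":0,"ty":0,"tz":0},{"grip":1,"tx":0,"turn":0,"ty":0,"tz":0}]'; python3 chk.py 11;  python3 - <<'E'
import cv2
i=cv2.imread('pics/wrist11.png'); cv2.imwrite('pics/w11c.png',cv2.resize(i[120:260,250:400],None,fx=4,fy=4,interpolation=2))
E
```

```text
time_s: 14.15
ee_pos: [0.503, -0.2542, 0.2885]
eef_rot: [1.174, 1.236, -1.187]
wrist_force: [-0.5, 0.4, -3.9]
width: 0.173
t 14.15 p [ 0.503  -0.2542  0.2885] x [-0.011  0.    -1.   ] y [ 0.999  0.041 -0.01 ] z [ 0.041 -0.999 -0.001] F [-0.5  0.4 -3.9] w 0.173
ball kin [ 0.4995 -0.2541  0.0755] to go tool [ 0.0125 -0.0004  0.0004]
wrist ball px [318.5 223.8] rim px [319.1 208.8]
side ball px [378.6 182.1] rim px [378.4 192.5]
crop origin 318 142
top ball px [404.1 200.2] rim px [400.7 201.9]
crop origin 344 160
```

View pics/w11c.png

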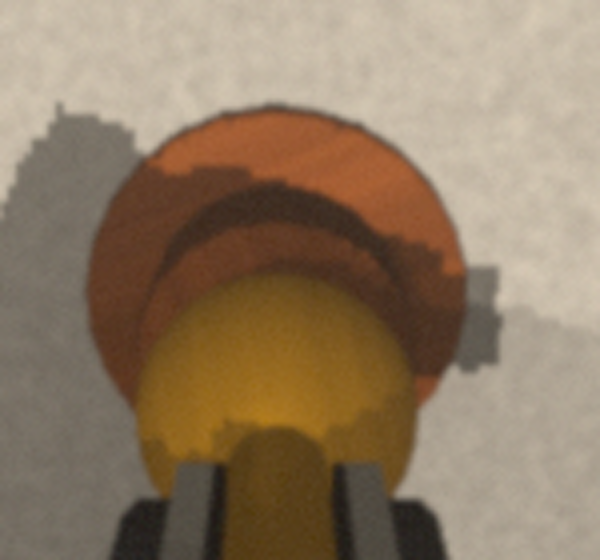

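View pics/side11c.png

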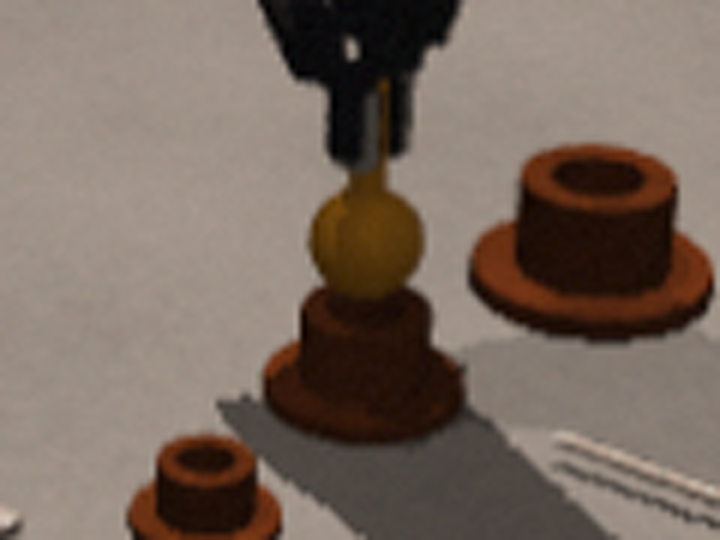

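The ball is centred over the rim in both views: wrist-crop ball 277 against rim about 277, side-crop ball 367 against rim 366. I'll lower slowly and watch the force.

```bash
python3 -m inch '[{"grip":1,"tx":0.004,"turn":0,"ty":0,"tz":0},{"grip":1,"tx":0.004,"turn":0,"ty":0,"tz":0},{"grip":1,"tx":0,"turn":0,"ty":0,"tz":0}]'; python3 -c "
from h import *;show()
s,p,R=tool(); b=p+R[:,0]*.155+R@np.array([.9998,-.022,-.002])*.058; print(b)"
python3 -m inch '[{"grip":1,"tx":0.003,"turn":0,"ty":0,"tz":0},{"grip":1,"tx":0,"turn":0,"ty":0,"tz":0}]'
python3 -c "
from h import *;show()
s,p,R=tool(); b=p+R[:,0]*.155+R@np.array([.9998,-.022,-.002])*.058; print(b)"
```

```text
time_s: 14.6
ee_pos: [0.5034, -0.2544, 0.2807]
eef_rot: [1.175, 1.235, -1.186]
wrist_force: [-0.7, -0.0, -2.8]
width: 0.174
t 14.6 p [ 0.5034 -0.2544  0.2807] x [-0.009 -0.    -1.   ] y [ 0.999  0.041 -0.009] z [ 0.041 -0.999  0.   ] F [-0.7 -0.  -2.8] w 0.174
[ 0.50018184 -0.25441199  0.06774387]
time_s: 14.8
ee_pos: [0.5034, -0.2544, 0.2773]
eef_rot: [1.175, 1.235, -1.186]
wrist_force: [-0.4, -0.5, -2.8]
width: 0.173
t 14.8 p [ 0.5034 -0.2544  0.2773] x [-0.009 -0.    -1.   ] y [ 0.999  0.041 -0.009] z [ 0.041 -0.999 -0.   ] F [-0.4 -0.5 -2.8] w 0.173
[ 0.50011004 -0.25439339  0.06433624]
```

```bash
python3 -m inch '[{"grip":1,"tx":0.0015,"turn":0,"ty":0,"tz":0},{"grip":1,"tx":0,"turn":0,"ty":0,"tz":0}]'
python3 -m inch '[{"grip":1,"tx":0.0015,"turn":0,"ty":0,"tz":0},{"grip":1,"tx":0,"turn":0,"ty":0,"tz":0}]'
python3 -m inch '[{"grip":1,"tx":0.0015,"turn":0,"ty":0,"tz":0},{"grip":1,"tx":0,"turn":0,"ty":0,"tz":0}]'
```

```text
time_s: 15.0
ee_pos: [0.5037, -0.2544, 0.277]
eef_rot: [1.175, 1.234, -1.186]
wrist_force: [-2.1, 1.4, -0.8]
width: 0.171
time_s: 15.2
ee_pos: [0.5037, -0.2544, 0.277]
eef_rot: [1.174, 1.233, -1.185]
wrist_force: [-2.5, 0.9, -1.0]
width: 0.171
time_s: 15.4
ee_pos: [0.5036, -0.2543, 0.2769]
eef_rot: [1.174, 1.232, -1.185]
wrist_force: [-3.8, 1.6, 0.1]
width: 0.172
```

Contact now, with a small sideways −x force, meaning the ball is slightly too far towards +x. I'll ease it by moving −x.

```bash
python3 -m inch '[{"grip":1,"tx":0,"turn":0,"ty":-0.002,"tz":0},{"grip":1,"tx":0.001,"turn":0,"ty":0,"tz":0}]'
python3 -m inch '[{"grip":1,"tx":0.002,"turn":0,"ty":-0.001,"tz":0},{"grip":1,"tx":0.001,"turn":0,"ty":0,"tz":0}]'
python3 chk.py 12
```

```text
time_s: 15.6
ee_pos: [0.5017, -0.2544, 0.2759]
eef_rot: [1.174, 1.231, -1.185]
wrist_force: [-2.4, 1.0, 7.5]
width: 0.172
time_s: 15.8
ee_pos: [0.5016, -0.2542, 0.2758]
eef_rot: [1.175, 1.227, -1.183]
wrist_force: [-6.5, 3.1, 10.2]
width: 0.169
t 15.8 p [ 0.5016 -0.2542  0.2758] x [-0.002 -0.004 -1.   ] y [ 0.999  0.041 -0.003] z [ 0.041 -0.999  0.004] F [-6.5  3.1 10.2] w 0.169
ball kin [ 0.4998 -0.255   0.0628] to go tool [-0.0002 -0.0008 -0.0006]
wrist ball px [318.5 223.8] rim px [317.8 215.2]
side ball px [378.5 186.3] rim px [378.4 192.5]
crop origin 318 146
top ball px [403.  200.8] rim px [400.7 201.9]
crop origin 342 160
```

View pics/side12c.png

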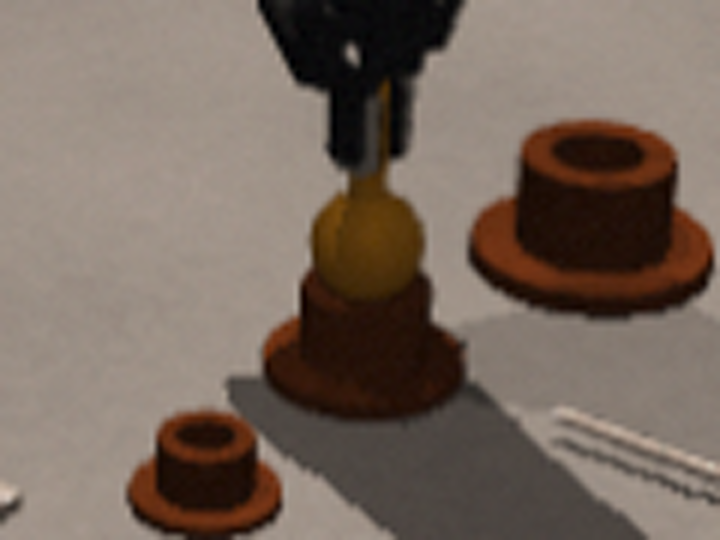

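View pics/wrist12.png

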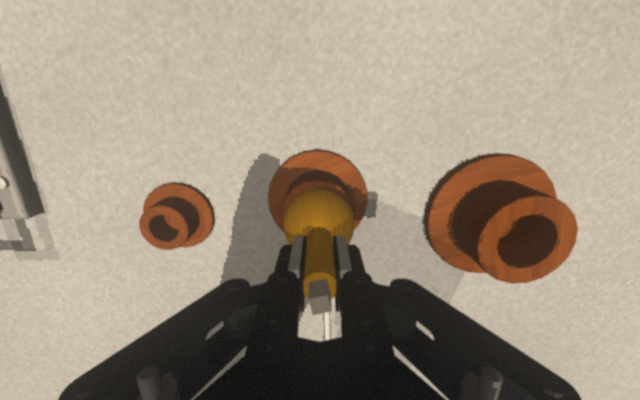

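The ball sits in the ring (z 0.0628). I'll relax the push, then drop to minimum grip and open slowly.

```bash
python3 -m inch '[{"grip":1,"tx":-0.001,"turn":0,"ty":-0.001,"tz":0},{"grip":1,"tx":0,"turn":0,"ty":0,"tz":0},{"grip":1,"tx":0,"turn":0,"ty":0,"tz":0}]' 20; python3 -m inch '[{"grip":0.64,"tx":0,"turn":0,"ty":0,"tz":0},{"grip":0.6,"tx":0,"turn":0,"ty":0,"tz":0},{"grip":0.56,"tx":0,"turn":0,"ty":0,"tz":0},{"grip":0.5,"tx":0,"turn":0,"ty":0,"tz":0}]'; python3 chk.py 13
```

```text
time_s: 16.25
ee_pos: [0.5005, -0.2543, 0.2762]
eef_rot: [1.175, 1.227, -1.183]
wrist_force: [-1.4, 0.4, -1.4]
width: 0.171
time_s: 16.65
ee_pos: [0.501, -0.2544, 0.2761]
eef_rot: [1.175, 1.227, -1.182]
wrist_force: [0.8, -0.6, 0.7]
width: 0.248
t 16.65 p [ 0.501  -0.2544  0.2761] x [-0.001 -0.004 -1.   ] y [ 0.999  0.041 -0.002] z [ 0.041 -0.999  0.004] F [ 0.8 -0.6  0.7] w 0.248
ball kin [ 0.4994 -0.2552  0.0632] to go tool [ 0.0002 -0.0003 -0.0007]
wrist ball px [318.4 223.8] rim px [317.5 214.6]
side ball px [378.7 186.2] rim px [378.4 192.5]
crop origin 318 146
top ball px [403.1 200.9] rim px [400.7 201.9]
crop origin 343 160
```

View pics/side13c.png

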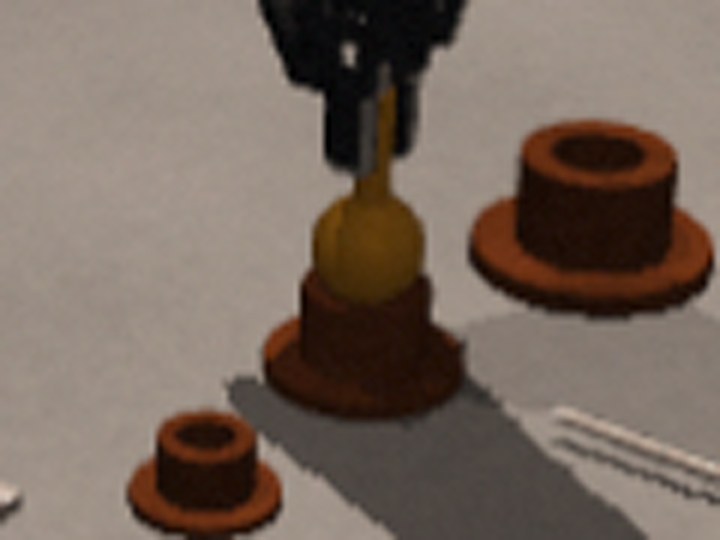

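View pics/wrist13.png

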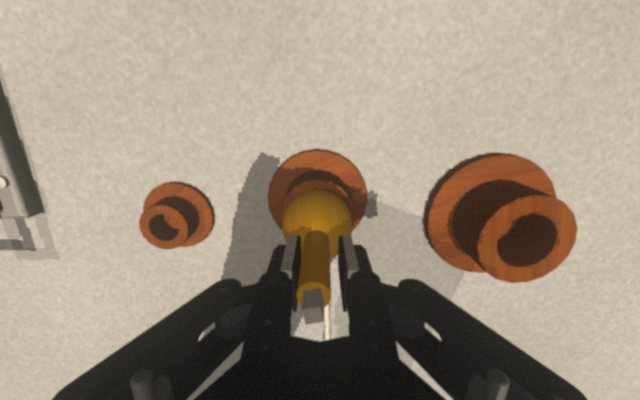

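```bash
python3 -m inch '[{"grip":0.42,"tx":0,"turn":0,"ty":0,"tz":0},{"grip":0.36,"tx":0,"turn":0,"ty":0,"tz":0},{"grip":0.36,"tx":0,"turn":0,"ty":0,"tz":0}]'; python3 chk.py 14
python3 - <<'E'
from h import *
for n in('side','wrist'):
    c=calibration(n); print(n,[proj(c,(.499,-.2545,z)).round(1) for z in (.063,.088,.138,.15)])
i=cv2.imread('pics/wrist14.png'); cv2.imwrite('pics/w14c.png',cv2.resize(i[170:350,240:400],None,fx=4,fy=3.3,interpolation=2))
E
```

```text
time_s: 17.1
ee_pos: [0.501, -0.2545, 0.2763]
eef_rot: [1.175, 1.226, -1.182]
wrist_force: [0.3, 0.5, -0.3]
width: 0.319
t 17.1 p [ 0.501  -0.2545  0.2763] x [-0.001 -0.004 -1.   ] y [ 0.999  0.041 -0.001] z [ 0.041 -0.999  0.004] F [ 0.3  0.5 -0.3] w 0.319
ball kin [ 0.4994 -0.2554  0.0633] to go tool [ 0.0003 -0.0004 -0.0009]
wrist ball px [318.5 223.9] rim px [317.2 214.6]
side ball px [378.7 186.1] rim px [378.4 192.5]
crop origin 318 146
top ball px [403.2 200.9] rim px [400.7 201.9]
crop origin 343 160
side [array([378.6, 186.4]), array([379. , 177.8]), array([379.8, 160.2]), array([380. , 155.8])]
wrist [array([317.2, 224.2]), array([317.1, 240.6]), array([316.6, 291.6]), array([316.5, 310.1])]
```

View pics/w14c.png

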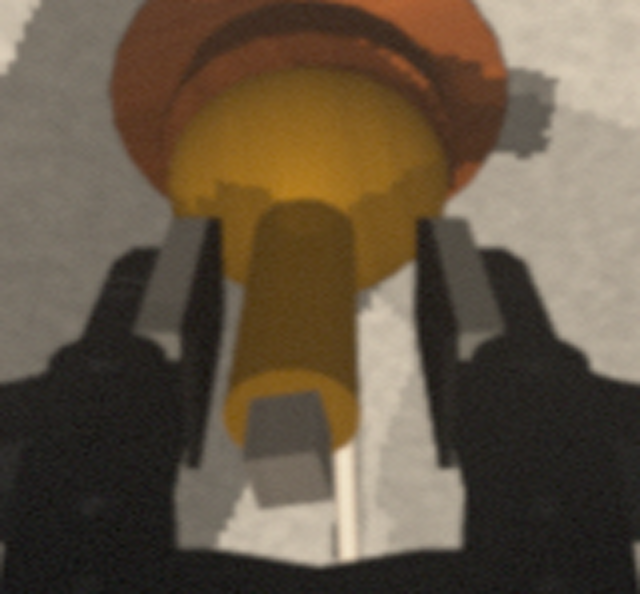

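View pics/side14c.png

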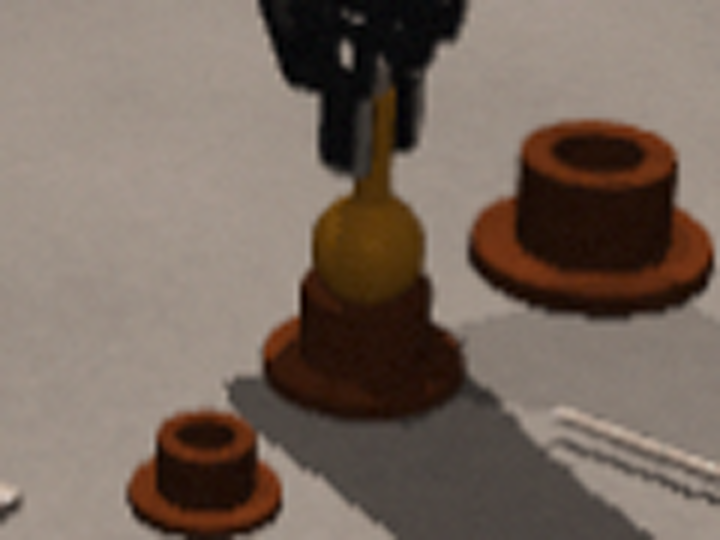

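The knob stands free between the pads, leaning about 1.4°. The stem top at wrist-crop (290,395) clears both pads. I'll open wider and rise.

```bash
python3 -m inch '[{"grip":0,"tx":0,"turn":0,"ty":0,"tz":0},{"grip":-0.3,"tx":0,"turn":0,"ty":0,"tz":0},{"grip":-0.4,"tx":-0.01,"turn":0,"ty":0,"tz":0},{"grip":-0.4,"tx":-0.03,"turn":0,"ty":0,"tz":0},{"grip":-0.4,"tx":-0.04,"turn":0,"ty":0,"tz":0},{"grip":-0.4,"tx":-0.04,"turn":0,"ty":0,"tz":0},{"grip":-0.4,"tx":0,"turn":0,"ty":-0.03,"tz":0},{"grip":-0.4,"tx":0,"turn":0,"ty":-0.03,"tz":0},{"grip":-0.4,"tx":0,"turn":0,"ty":0,"tz":0}]'
python3 - <<'E'
from h import *
show()
for n in('side','wrist','top'):
    im=camera(n)[...,::-1]; cv2.imwrite(f'pics/{n}15.png',im)
    c=calibration(n); print(n,[proj(c,(.499,-.2545,z)).round(1) for z in (.045,.063,.138,.15)])
i=cv2.imread('pics/side15.png'); cv2.imwrite('pics/s15c.png',cv2.resize(i[130:270,230:430],None,fx=4,fy=4,interpolation=2))
E
```

```text
time_s: 18.15
ee_pos: [0.44, -0.2557, 0.406]
eef_rot: [1.174, 1.225, -1.179]
wrist_force: [-0.7, -0.3, -0.2]
width: 0.7
t 18.15 p [ 0.44   -0.2557  0.406 ] x [ 0.001 -0.005 -1.   ] y [0.999 0.043 0.001] z [ 0.043 -0.999  0.005] F [-0.7 -0.3 -0.2] w 0.7
side [array([378.4, 192.5]), array([378.6, 186.4]), array([379.8, 160.2]), array([380. , 155.8])]
wrist [array([319.5, 125.5]), array([319.6, 126.7]), array([320. , 133.6]), array([320.1, 135.1])]
top [array([400.7, 201.9]), array([402.8, 201.1]), array([412.4, 197.1]), array([414.1, 196.4])]
```

View pics/s15c.png

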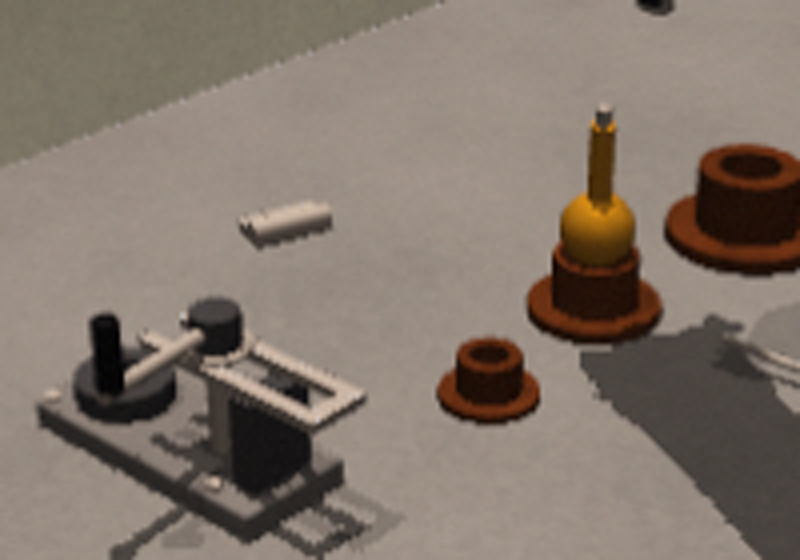

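View pics/wrist15.png

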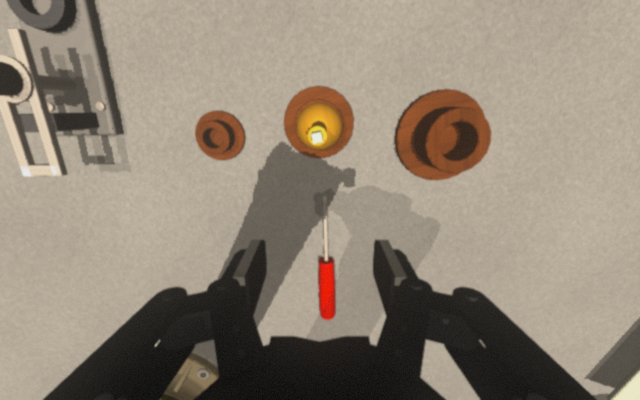

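View pics/top15.png

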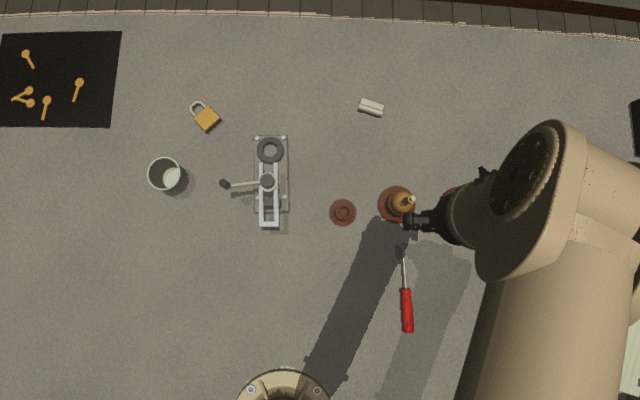

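The knob stands upright in the middle rest: side-crop ball (598,230), stem top (603,112). Tin, padlock, cylinder and screwdriver are at their original pixels. One short wait to check it stays still, then I hand in.

```bash
python3 -m inch '[{"grip":-0.4,"tx":-0.01,"turn":0,"ty":0,"tz":0},{"grip":-0.4,"tx":0,"turn":0,"ty":0,"tz":0},{"grip":-0.4,"tx":0,"turn":0,"ty":0,"tz":0},{"grip":-0.4,"tx":0,"turn":0,"ty":0,"tz":0},{"grip":-0.4,"tx":0,"turn":0,"ty":0,"tz":0},{"grip":-0.4,"tx":0,"turn":0,"ty":0,"tz":0}]'
python3 - <<'E'
from h import *
from bench import sign_off
a=cv2.imread('pics/side15.png').astype(int); b=camera('side')[...,::-1].astype(int)
def m(i):
    r=i[150:200,360:400]; ys,xs=np.nonzero((r[...,2]-r[...,0]>70)); return len(xs),xs.mean(),ys.mean()
print(m(a),m(b)); ok=abs(m(a)[1]-m(b)[1])<.5 and abs(m(a)[2]-m(b)[2])<.5; print(ok); show()
if ok: sign_off(); print('signed')
E
```

```text
time_s: 18.9
ee_pos: [0.4453, -0.2535, 0.4143]
eef_rot: [1.172, 1.232, -1.172]
wrist_force: [0.9, -0.1, 0.3]
width: 0.7
(236, np.float64(20.076271186440678), np.float64(34.16525423728814)) (232, np.float64(19.94396551724138), np.float64(34.125))
True
t 18.95 p [ 0.4453 -0.2535  0.4143] x [ 0.    -0.001 -1.   ] y [0.999 0.05  0.   ] z [ 0.05  -0.999  0.001] F [-0.4  0.1  0.1] w 0.696
the job is handed in; nothing more can be done
signed
```

The knob is out of the clamp and standing ball down, stem up in the middle-sized ring rest. I handed the job in at about 19 s.

- **Clamp:** I tried the bar both ways. Clockwise from above gave at a steady 4 N or so. The other way the force rose to 7.6 N, and I stopped there. I swung the bar clockwise to about 1.45 rad, and the pictures showed the strap drawn right back from the ball.
- **Placing:** The rest turned out about 4 mm from my first estimate, so I corrected before lowering. The ball first touched the rim slightly off-centre and I eased it in, pressing about 13 N at most.
- **Last checks:** The knob stood free, leaning about 1.4°. It did not move over a wait of about 0.7 s, and the gripper was well clear of it. The tin, padlock, lock cylinder and screwdriver looked unmoved in the top view. No check failed.

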